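# Slide the blank out over the end of the filing ledge

### The arm

A 7-joint arm with a two-finger parallel gripper is mounted at the origin on the work surface. World frame = base frame: x ahead of the robot, y to its left, z up, the work surface at z = 0. Lengths are in m, angles in rad, forces in N, time in s.
With the tool pointing down it reaches from about 0.4 to 0.9 m from the base axis. Payload 5.5 kg.
Tool frame: the origin (TCP) lies midway between the tips of the shut fingers; the grasp point (between the pads) lies 19 mm behind it (r.pinch_z is the distance from the TCP to the grasp point, in m); z points along the fingers, x is the direction in which the jaws open and shut, and the axes are right-handed (so a half turn about z gives the same grasp; the last joint's range is limited). The gripper opens to 92 mm and grips with 3 to 60 N. Pads are 19 mm wide; open, the fingers measure 130 mm over their backs; the gripper's body (75 mm by 190 mm) begins 47 mm behind the grasp point.
Start: joints at [-0.926, 0.501, -0.427, 1.55, 0.221, 1.138, -0.21], TCP at [0.242, 0.603, 0.227] pointing down, gripper open.
Joint ranges: [-2.88, 2.88], [-0.31, 2.03], [-1.54, 1.56], [0.2, 2.42], [-1.41, 4.55], [0.19, 2.02], [-2.57, 2.57]. Speed limits (rad/s): [2.57, 2.57, 3.14, 3.14, 3.14, 3.14, 3.14].

### API

Orientations are given as a rotation vector (axis times angle).
In Python, from station import r gives the robot as it stands.
- The arm moves only by the shell command python3 -m inch 'ROWS' [FORCE]. ROWS is JSON, a list of rows, each a list of 3 entries, a list of its own where there are three numbers: the closure, from 0 (fully open) to 1 (shut), then the shift along the tool's x, y, z in mm, then the turn, a rotation vector about the tool's x, y, z in rad. In form: [[hand, [tx, ty, tz], [ax, ay, az]], ...]. A call has 1 to 12 rows; each row shifts and turns the commanded pose from where the row before left it, along the tool's axes as they then stand; what a row does not reach is not made up. A row lasts 1/10 s, in which the tool goes at most 50 mm and 8.59 degrees, less where a joint would pass 70% of its speed; a pose out of reach is approached as far as the arm can. A call is refused whole if a number of a shift passes 50 or a number of a turn 0.15, either way. A call with a gripper value outside its range is refused whole. The fingers move at their own pace and stop on an object; FORCE is the grip in N (left out, the last holds). Time passes only in rows, so rows that do not move let the fingers close. It gives the time, the measured TCP pose, the force and the opening at its end, in the units of the state.
- r.sense(): the state, without advancing time (a new reading comes with each control period).
- r.capture(name): name is "side" or "top" or "wrist"; returns a dict with "pixels" (420x560x3 uint8, red, green, blue), "fx", "fy", "cx", "cy" (pixels), "k1" (the pictures are not rectified: a ray, as slopes to the right and down, at radius r is drawn at 1 + k1 r^2 times it, then the intrinsics apply), "world_from_camera" (4x4, takes a point from camera to world coordinates). Camera axes: x right, y down, z forward; pixel columns grow to the right and rows downward; lengths in m; the calibration is good to about 2 mm. A picture is of the moment at which its call begins. There is no depth.
- r.job_done(): hands the job in, once; it reports no verdict.
The state is a dict: "clock": time; "joint_positions": joint angles; "dq": joint speeds; "joint_efforts": joint torques, N m; "position": TCP position; "tcp_rot": TCP orientation; "contact_force": force on the tool from outside, world axes, zero at the start; "torque": the same for the moment, N m; "finger_gap": finger opening in m.
Only numpy, scipy, OpenCV 4.12 (cv2) and the standard library are available. Lean on these libraries where they do the work, as an engineer would, in place of code of your own. Each camera call takes 0.05 s, during which the arm holds its last target.

### The job

The big aluminium blank on the steel filing ledge is next to have its end deburred, above and below. With your fingertips push it, flat on the ledge, so that its long edge lies snug against the fence all along and its end hangs out three to five centimetres past the end of the ledge nearest the vice. Do not pick it up or tip it, and leave everything else where it is.

Things in the scene. Friction and masses are not known exactly. Their poses are not given: they have to be found in the camera images.
- ledge: Fixed steel channel, web up: 140 mm deep (its x), 440 mm long (its y), top face 60 mm above the bench. Origin: centre of its underside. +x points to the fence side, away from the robot; +y along it to the left-hand end, nearest the vice. Fence: a steel angle along the back, upright face at x = +40 mm, 4 mm thick, full length, 30 mm above the top face. Top bare from fence to front edge (x = -70 mm).
- ledge_end (a point): Point on the ledge's top face in the corner where the fence face meets the left-hand end (ledge x = +40, y = +220, z = +60 mm); axes as the ledge's. Past it in +y there is only air.
- blank: Big aluminium blank: loose flat plate 100 (its x) x 160 (its y) x 6 mm thick, about 0.26 kg, two 8 mm holes near its -y end. Origin: centre of its underside. Its +y end is to hang out, its +x edge to lie against the fence. Starts flat on the ledge, askew, off the fence, its front edge partly over the ledge front, its +y end short of the ledge end. Slides with ordinary friction.
- blank_tip (a point): Middle of the blank's +y end, at its underside.
- blank_back_a (a point): Blank's corner on the fence side at its +y end, underside.
- blank_back_b (a point): Blank's corner on the fence side at its -y end, underside.
- small_plate: Bystander: loose steel offcut 55 x 45 x 6 mm lying on the ledge near its right-hand end. Origin: centre of its underside.
- round_stub: Bystander: loose round steel stub, 24 mm diameter, 45 mm tall, standing on the ledge near its right-hand end. Origin: centre of its underside.
- file: Bystander: flat file with wooden handle, 315 mm long, up to 26 mm high, lying on the bench in front of the ledge. Origin near its middle.
- hammer: Bystander: hammer, about 30 cm long, lying on the bench to the left of the ledge, head towards the robot.
- wrench: Bystander: steel wrench lying on the bench at the right.
- square: Bystander: steel engineer's square, stock 100 mm, blade 130 mm, 16 mm high, lying on the bench at the right. Origin: under its stock.
- jar: Bystander: amber jar with dark cap, 66 mm diameter, 85 mm tall, beyond the right-hand end of the ledge.
- vice: Teal bench vice, fixed, at the left of the bench, 175 mm tall, jaws 125 mm wide. Origin: centre of its round foot.
Things that resemble listed ones, but are neither listed nor needed, are in the scene too. Leave any blue or purple look-alike of the blank alone.

How it is judged:
At the end, for the whole second after the job is handed in: The blank lies at rest, flat on the ledge, its +y end 30 to 50 mm (2 mm grace) past the ledge's left-hand end, both ends of its fence-side edge within 5 mm of the fence (y of blank_tip in the frame of ledge_end between 0.028 and 0.052 m and x of blank_back_a in the frame of ledge_end between -0.005 and 0.004 m and x of blank_back_b in the frame of ledge_end between -0.005 and 0.004 m and z of blank in the frame of ledge_end between -0.003 and 0.003 m and angle between blank's own z axis and vertical below 0.04 rad and linear speed of blank below 0.01 m/s); the robot touches nothing.
It fails at once if the blank is lifted or carried (raised more than 6 mm off the ledge) (z of blank in the frame of ledge_end above 0.006 m).
It fails at once if the blank is tipped (more than about 6 degrees) (angle between blank's own z axis and vertical above 0.1 rad).
It fails at once if a bystander is disturbed (the small plate or round stub moved more than 15 mm, another more than 20 mm) (distance of any of small_plate, round_stub from where it was at the start of the episode above 0.015 m or distance of any of file, hammer, wrench, square, jar from where it was at the start of the episode above 0.02 m).
It also fails if it takes over 51 s, if anything falls off the work surface, if the arm or the gripper's body presses on something with over 40 N, if the wrist force passes 120 N, or if a joint passes its speed limit or range.

## Working session

There is one attempt and no reset: what is moved stays moved. The work goes in short steps, Python scripts to look and compute and a shell command to move; the robot and the scene stay as the last step left them, time stands still between calls to the robot, and variables do not carry over. Pictures are saved under pics/ and viewed, and the job is handed in when it is done.

```bash
ls; mkdir -p pics
python3 - <<'E'
from station import r
import cv2
s=r.sense(); print(s)
for n in("side","top","wrist"):
    c=r.capture(n); cv2.imwrite(f"pics/{n}0.png",c["pixels"][:,:,::-1]); print(n,c["fx"],c["fy"],c["cx"],c["cy"],c["k1"],c["world_from_camera"].round(4).tolist())
E
```

```text
pics
{'clock': 0.0, 'joint_positions': array([-0.92580815,  0.50187437, -0.42676929,  1.55144555,  0.22081065,
        1.13829867, -0.21031212]), 'dq': array([ 0.00061193,  0.00061602, -0.00123923,  0.00018331, -0.00011003,
       -0.00091428, -0.00052428]), 'joint_efforts': array([-2.97689921e-04, -5.66590941e+01, -5.81590265e+00, -2.79122061e+01,
       -6.85116788e-02,  3.06659681e-02,  1.81341275e-04]), 'position': array([0.24197164, 0.6025256 , 0.22566165]), 'tcp_rot': array([ 2.60167752,  1.75904216, -0.00260749]), 'contact_force': array([ 0.22471321, -0.82802433, -0.66111068]), 'torque': array([ 0.0344479 , -0.03641212,  0.01701777]), 'finger_gap': 0.09202704192335646}
side 450.2011541959944 450.2011541959944 287.64142772238523 206.87290750826782 0.03323152168305549 [[-0.8761, -0.2661, 0.4019, -0.0098], [-0.4816, 0.4478, -0.7534, 0.9917], [0.0205, -0.8536, -0.5205, 0.682], [0.0, 0.0, 0.0, 1.0]]
top 539.1835840324802 539.1835840324802 282.2112086517719 210.1734915857892 0.0002952533203533733 [[0.0065, -0.9965, 0.0834, 0.3732], [-0.9999, -0.0056, 0.0108, 0.0696], [-0.0103, -0.0835, -0.9965, 1.4884], [0.0, 0.0, 0.0, 1.0]]
wrist 364.26678220498184 364.26678220498184 281.2006889804159 210.5905460765578 -0.09077424447411944 [[0.3716, 0.8864, 0.2761, 0.1682], [0.9284, -0.3539, -0.1134, 0.634], [-0.0028, 0.2984, -0.9544, 0.3824], [0.0, 0.0, 0.0, 1.0]]
```

View pics/top0.png

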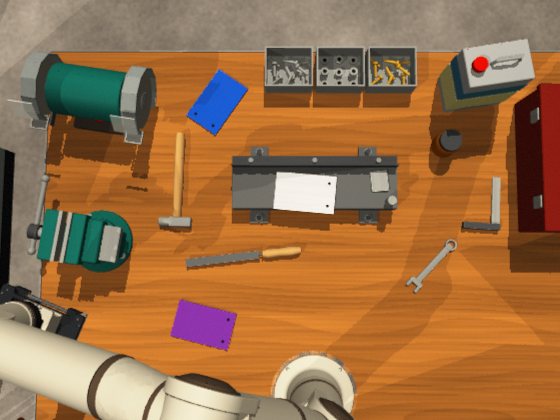

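View pics/side0.png

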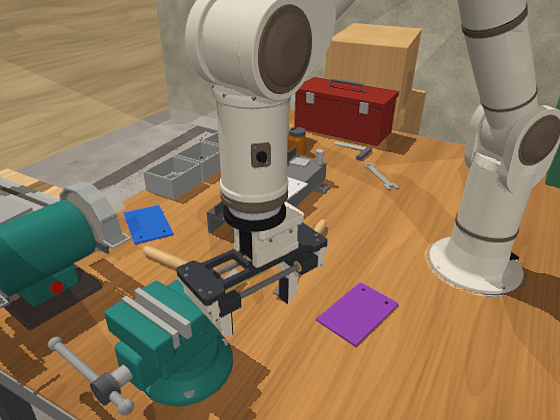

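Run:
```python
import cv2
a=cv2.imread("pics/top0.png"); cv2.imwrite("pics/top0z.png",cv2.resize(a[60:220,180:400],None,fx=3.6,fy=3.6,interpolation=cv2.INTER_CUBIC))
```

```text
(no output)
```

View pics/top0z.png

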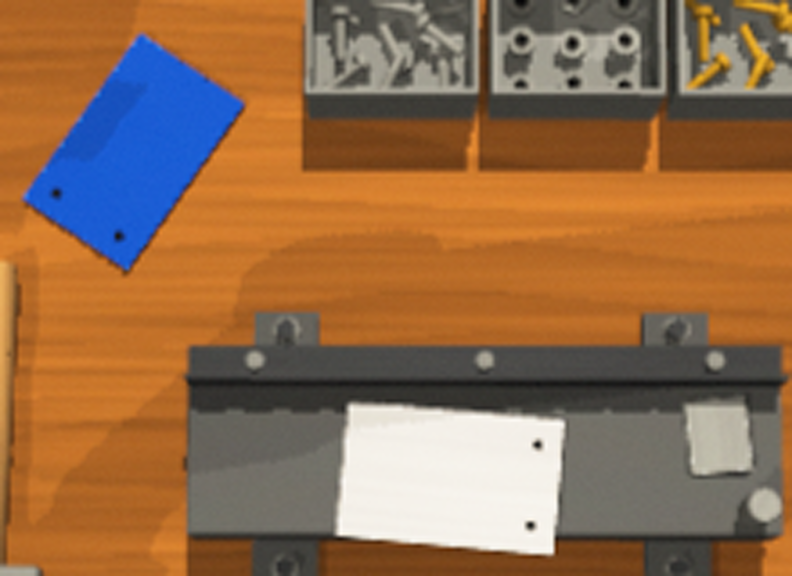

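```bash
cat > h.py <<'E'
import numpy as np, cv2
from station import r
def ray(c,uv,z):
    K=np.array([[c["fx"],0,c["cx"]],[0,c["fy"],c["cy"]],[0,0,1]])
    p=cv2.undistortPoints(np.array(uv,float).reshape(-1,1,2),K,np.array([c["k1"],0,0,0,0])).reshape(-1,2)
    T=np.array(c["world_from_camera"]); d=np.c_[p,np.ones(len(p))]@T[:3,:3].T; o=T[:3,3]
    return o+d*((z-o[2])/d[:,2])[:,None]
def proj(c,P):
    K=np.array([[c["fx"],0,c["cx"]],[0,c["fy"],c["cy"]],[0,0,1]])
    T=np.linalg.inv(np.array(c["world_from_camera"]))
    return cv2.projectPoints(np.array(P,float).reshape(-1,1,3),cv2.Rodrigues(T[:3,:3])[0],T[:3,3],K,np.array([c["k1"],0,0,0,0]))[0].reshape(-1,2)
def zm(name,out,x0,y0,x1,y1,f):
    c=r.capture(name); a=c["pixels"][y0:y1,x0:x1,::-1]
    cv2.imwrite(out,cv2.resize(a,None,fx=f,fy=f,interpolation=cv2.INTER_CUBIC)); return c
def uz(pts,x0,y0,f): return (np.array(pts,float)+.5)/f-.5+[x0,y0]
E
python3 - <<'E'
from h import *
c=r.capture("top")
L=ray(c,uz([(188,535),(780,538),(190,347),(779,347)],180,60,3.6),.06)
B=ray(c,uz([(348,402),(566,421),(554,555),(336,535)],180,60,3.6),.066)
print("ledge FL FR RL RR\n",L.round(4)); print("blank TL(back a) backb frontb fronta\n",B.round(4))
F=ray(c,uz([(188,378),(784,379)],180,60,3.6),.09); print("fence top",F.round(4))
print(ray(c,uz([(720,438),(765,505)],180,60,3.6),.066).round(4))
print(np.linalg.norm(L[0]-L[1]),np.linalg.norm(L[0]-L[2]),np.linalg.norm(B-np.roll(B,-1,0),axis=1))
E
```

```text
ledge FL FR RL RR
 [[ 0.4972  0.2192  0.06  ]
 [ 0.4975 -0.2176  0.06  ]
 [ 0.6379  0.2197  0.06  ]
 [ 0.6399 -0.2185  0.06  ]]
blank TL(back a) backb frontb fronta
 [[ 0.5962  0.1014  0.066 ]
 [ 0.5828 -0.0597  0.066 ]
 [ 0.4835 -0.0507  0.066 ]
 [ 0.4973  0.1095  0.066 ]]
fence top [[ 0.6095  0.2177  0.09  ]
 [ 0.6108 -0.2158  0.09  ]]
[[ 0.5707 -0.1731  0.066 ]
 [ 0.5212 -0.2057  0.066 ]]
0.43679351405343403 0.14068904050592956 [0.16167872 0.09971015 0.16082277 0.09916964]
```

```bash
python3 -m inch '[[0,[0,0,0],[0,0,-0.128]],[0,[0,0,0],[0,0,-0.128]],[0,[0,0,0],[0,0,-0.128]],[0,[-30,10,0],[0,0,0]],[0,[-40,15,0],[0,0,0]],[0,[-40,15,0],[0,0,0]],[0,[-40,15,0],[0,0,0]],[0,[-40,15,0],[0,0,0]],[0,[-40,15,0],[0,0,0]],[0,[-40,15,0],[0,0,0]],[0,[-40,15,0],[0,0,0]],[0,[-40,15,0],[0,0,0]]]'
```

```text
clock: 1.4
position: [0.3732, 0.2518, 0.2268]
tcp_rot: [2.219, 2.224, 0.001]
contact_force: [1.0, -0.1, -0.1]
finger_gap: 0.092
```

```bash
cat > st.py <<'E'
import numpy as np
from scipy.spatial.transform import Rotation as R
from station import r
def st(target=None):
    s=r.sense(); M=R.from_rotvec(s["tcp_rot"]).as_matrix()
    print("t",round(s["clock"],2),"p",s["position"].round(4),"x",M[:,0].round(3),"z",M[:,2].round(3),"F",s["contact_force"].round(2),"gap",round(s["finger_gap"],4),"q",s["joint_positions"].round(2))
    if target is not None: print("need tool mm",(M.T@(np.array(target)-s["position"])*1000).round(1))
E
python3 -c "
from st import *; st([.46,.025,.12])"
```

```text
t 1.4 p [0.3732 0.2518 0.2268] x [-0.002  1.     0.   ] z [ 0.  0. -1.] F [ 0.97 -0.11 -0.11] gap 0.092 q [-0.27  0.13 -0.41  2.03  0.06  0.99  0.86]
need tool mm [-227.    86.2  106.8]
```

```bash
python3 -m inch '[[0,[-38,14,10],[0,0,0]],[0,[-38,14,10],[0,0,0]],[0,[-38,14,20],[0,0,0]],[0,[-38,14,20],[0,0,0]],[0,[-38,14,20],[0,0,0]],[0,[-37,14,20],[0,0,0]],[0,[0,0,20],[0,0,0]],[0,[0,0,0],[0,0,0]]]'; python3 -c "
from st import *; st([.46,.025,.0625])"
```

```text
clock: 2.2
position: [0.4554, 0.0253, 0.1045]
tcp_rot: [-2.22, -2.218, 0.006]
contact_force: [-0.2, 0.8, 0.3]
finger_gap: 0.0922
t 2.2 p [0.4554 0.0253 0.1045] x [ 0.001  1.    -0.   ] z [-0.005 -0.    -1.   ] F [-0.23  0.82  0.28] gap 0.0922 q [ 0.06  0.32 -0.2   2.13  0.09  0.71  1.37]
need tool mm [-0.3  4.8 42. ]
```

```bash
python3 -m inch '[[0,[0,2,20],[0,0,0]],[0,[0,2,18],[0,0,0]],[0,[0,0,3],[0,0,0]],[0,[0,0,0],[0,0,0]]]'; python3 -c "
from st import *; st([.508,.025,.0625])
from h import *
zm('top','pics/t1.png',180,60,400,220,3.6)
zm('wrist','pics/w1.png',0,0,560,420,1.4)"
```

```text
clock: 2.6
position: [0.4611, 0.0276, 0.0661]
tcp_rot: [-2.217, -2.225, 0.0]
contact_force: [1.0, -0.5, -0.1]
finger_gap: 0.0918
t 2.6 p [0.4611 0.0276 0.0661] x [-0.004  1.     0.   ] z [-0.001  0.    -1.   ] F [ 1.02 -0.48 -0.06] gap 0.0918 q [ 0.04  0.39 -0.19  2.14  0.12  0.62  1.35]
need tool mm [-2.8 46.9  3.5]
```

View pics/t1.png

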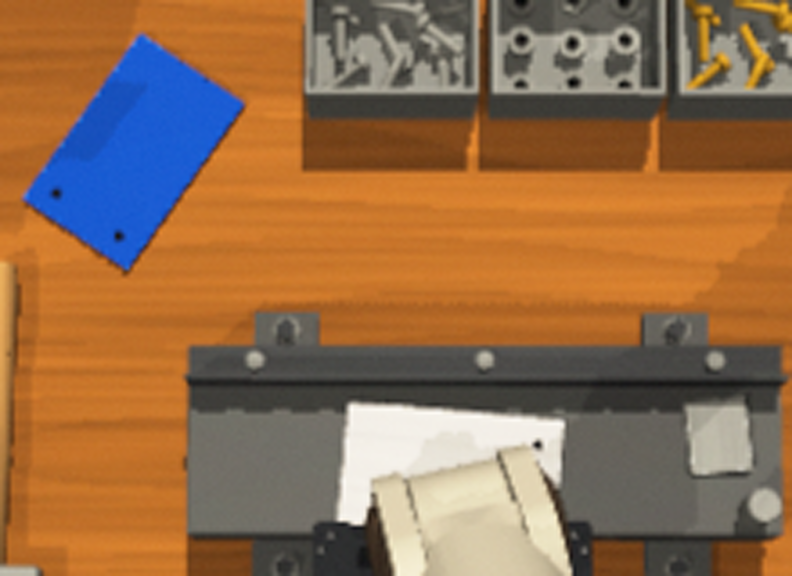

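View pics/w1.png

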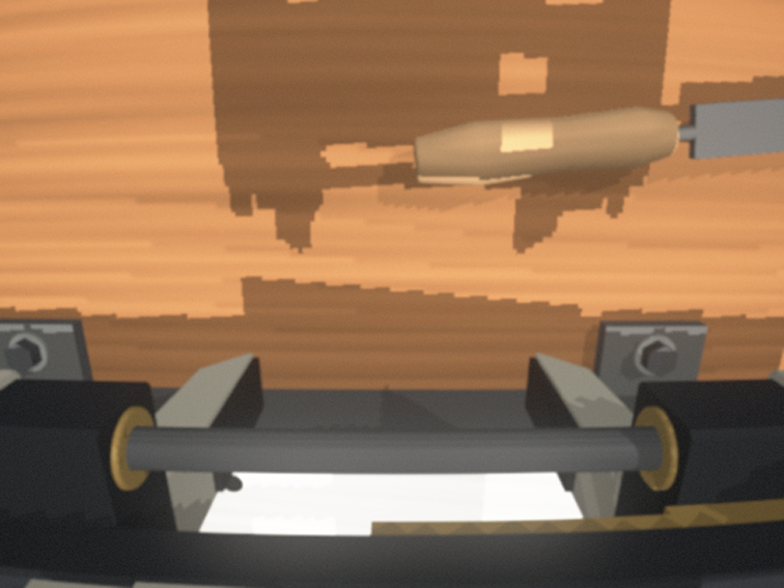

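```bash
python3 -m inch '[[0,[-2,5,3.5],[0,0,0]],[0,[0,3,0],[0,0,0]],[0,[0,0,0],[0,0,0]]]'; python3 -c "
from st import *; st()
P=[]
for i in range(4):
    r.capture('top');P.append(r.sense()['position'])
print(np.round(P,4), np.mean(P,0).round(4))"
```

```text
clock: 3.0
position: [0.4705, 0.0246, 0.0626]
tcp_rot: [2.219, 2.223, 0.001]
contact_force: [0.2, 0.6, 0.2]
finger_gap: 0.0921
t 3.0 p [0.4705 0.0246 0.0626] x [-0.002  1.     0.   ] z [ 0.001  0.    -1.   ] F [0.19 0.61 0.25] gap 0.0921 q [ 0.05  0.41 -0.18  2.12  0.12  0.62  1.35]
[[0.47   0.0247 0.0625]
 [0.4696 0.0247 0.0624]
 [0.4695 0.0247 0.0623]
 [0.4693 0.0247 0.0622]] [0.4696 0.0247 0.0623]
```

```bash
python3 -m inch '[[0,[0,3,0],[0,0,0]],[0,[0,3,0],[0,0,0]],[0,[0,3,0],[0,0,0]],[0,[0,3,0],[0,0,0]],[0,[0,3,0],[0,0,0]],[0,[0,3,0],[0,0,0]],[0,[0,3,0],[0,0,0]]]'; python3 -c "
from st import *; st()
from h import *
zm('top','pics/t2.png',180,60,400,220,3.6); st()"
```

```text
clock: 3.9
position: [0.4906, 0.0249, 0.0621]
tcp_rot: [-2.218, -2.224, 0.0]
contact_force: [-2.3, -0.4, 0.4]
finger_gap: 0.0917
t 3.9 p [0.4906 0.0249 0.0621] x [-0.003  1.     0.   ] z [-0.  0. -1.] F [-2.28 -0.43  0.43] gap 0.0917 q [ 0.05  0.44 -0.18  2.07  0.13  0.64  1.35]
t 3.95 p [0.4914 0.0251 0.0622] x [-0.003  1.     0.   ] z [ 0.001  0.    -1.   ] F [-0.83 -0.34 -1.5 ] gap 0.0921 q [ 0.04  0.44 -0.18  2.07  0.13  0.64  1.35]
```

View pics/t2.png

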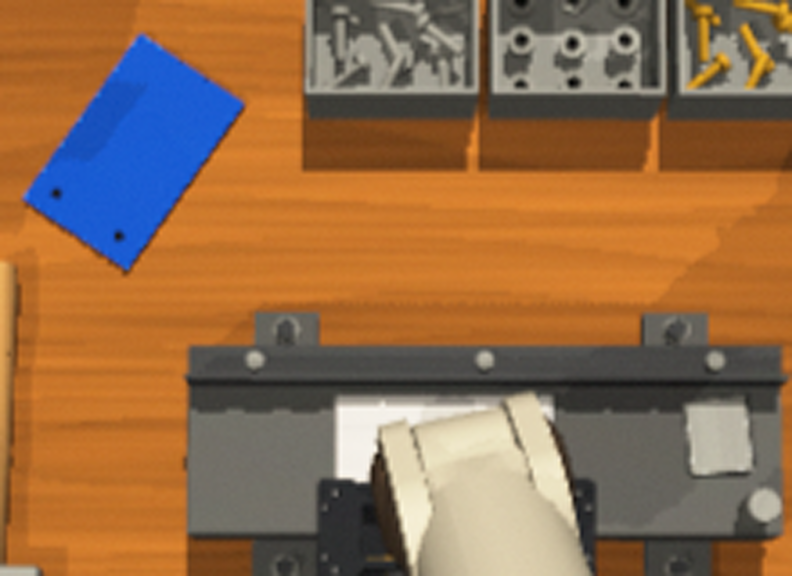

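```bash
python3 -m inch '[[0,[0,2,0],[0,0,0]],[0,[0,2,0],[0,0,0]],[0,[0,2,0],[0,0,0]],[0,[0,0,0],[0,0,0]]]'; python3 -c "
from st import *; st()"
```

```text
clock: 4.35
position: [0.4972, 0.025, 0.0622]
tcp_rot: [2.218, 2.224, 0.002]
contact_force: [-0.1, 0.1, -0.2]
finger_gap: 0.0917
t 4.35 p [0.4972 0.025  0.0622] x [-0.002  1.     0.   ] z [ 0.001  0.    -1.   ] F [-0.12  0.07 -0.19] gap 0.0917 q [ 0.04  0.45 -0.18  2.06  0.13  0.65  1.36]
```

```bash
python3 -m inch '[[0,[0,1,0],[0,0,0]],[0,[0,1,0],[0,0,0]],[0,[0,1,0],[0,0,0]]]'; python3 -c "
from st import *; st()"
```

```text
clock: 4.65
position: [0.4985, 0.0248, 0.0621]
tcp_rot: [-2.218, -2.223, 0.002]
contact_force: [-6.3, 0.6, 4.2]
finger_gap: 0.0918
t 4.65 p [0.4985 0.0248 0.0621] x [-0.002  1.    -0.   ] z [-0.002 -0.    -1.   ] F [-6.3   0.55  4.22] gap 0.0918 q [ 0.04  0.45 -0.18  2.05  0.13  0.65  1.36]
```

```bash
python3 -m inch '[[0,[0,-10,0],[0,0,0]],[0,[0,-15,0],[0,0,0]],[0,[0,0,-40],[0,0,0]],[0,[0,0,-40],[0,0,0]],[0.6,[-15,0,0],[0,0,0.131]],[0.6,[-15,0,0],[0,0,0.144]],[0.6,[-15,0,0],[0,0,0.144]],[0.6,[-15,0,0],[0,0,0.144]],[0.6,[-15,0,0],[0,0,0.144]],[0.6,[0,0,0],[0,0,0.144]],[0.6,[0,0,0],[0,0,0.144]],[0.6,[0,0,0],[0,0,0.144]]]';  python3 -m inch '[[0.6,[0,0,0],[0,0,0.144]],[0.6,[0,0,0],[0,0,0.144]],[0.6,[0,0,0],[0,0,0.144]],[0.6,[0,0,0],[0,0,0]]]';python3 -c "
from st import *; st([.553,-.09,.12])
from h import *
zm('top','pics/t3.png',180,60,400,220,3.6); st()"
```

```text
clock: 5.85
position: [0.455, -0.0464, 0.1426]
tcp_rot: [3.069, 0.666, 0.004]
contact_force: [1.1, -0.0, 0.3]
finger_gap: 0.0373
clock: 6.25
position: [0.455, -0.0461, 0.1425]
tcp_rot: [3.141, 0.001, 0.003]
contact_force: [-0.7, -0.5, -0.4]
finger_gap: 0.037
t 6.25 p [ 0.455  -0.0461  0.1425] x [1.    0.001 0.002] z [ 0.002 -0.    -1.   ] F [-0.74 -0.51 -0.44] gap 0.037 q [-0.04  0.24  0.09  2.11 -0.03  0.79  0.07]
need tool mm [97.9 44.  22.7]
t 6.3 p [ 0.4548 -0.046   0.1425] x [1.    0.005 0.002] z [ 0.002 -0.    -1.   ] F [-0.38  1.61 -0.18] gap 0.0364 q [-0.04  0.24  0.09  2.11 -0.03  0.79  0.08]
```

View pics/t3.png

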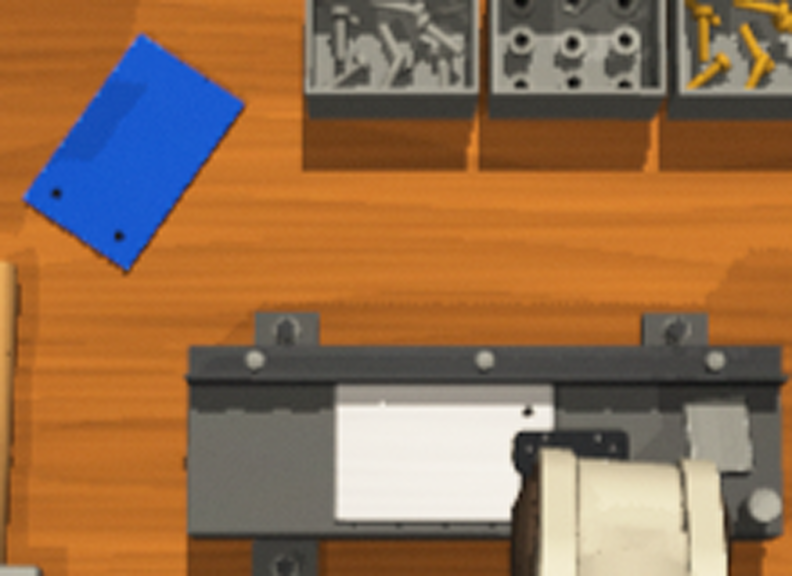

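```bash
python3 -m inch '[[0.6,[20,22,0],[0,0,0]],[0.6,[40,22,0],[0,0,0]],[0.6,[38,0,0],[0,0,0]],[0.6,[0,0,30],[0,0,0]],[0.6,[0,0,30],[0,0,0]],[0.6,[0,0,0],[0,0,0]]]';python3 -c "
from st import *
from h import *
zm('side','pics/s4.png',140,120,400,315,3); zm('wrist','pics/w4.png',0,0,560,420,1.4);st([.553,-.09,.0625])"
```

```text
clock: 6.9
position: [0.5492, -0.0894, 0.0784]
tcp_rot: [-3.141, -0.009, 0.012]
contact_force: [-0.7, -0.5, -0.1]
finger_gap: 0.0365
t 7.0 p [ 0.5521 -0.0899  0.0821] x [ 1.     0.004 -0.001] z [-0.001  0.    -1.   ] F [ 0.09 -0.09  0.23] gap 0.0368 q [ 0.03  0.5   0.1   1.9  -0.07  0.75  0.18]
need tool mm [ 1.   0.1 19.6]
```

View pics/s4.png

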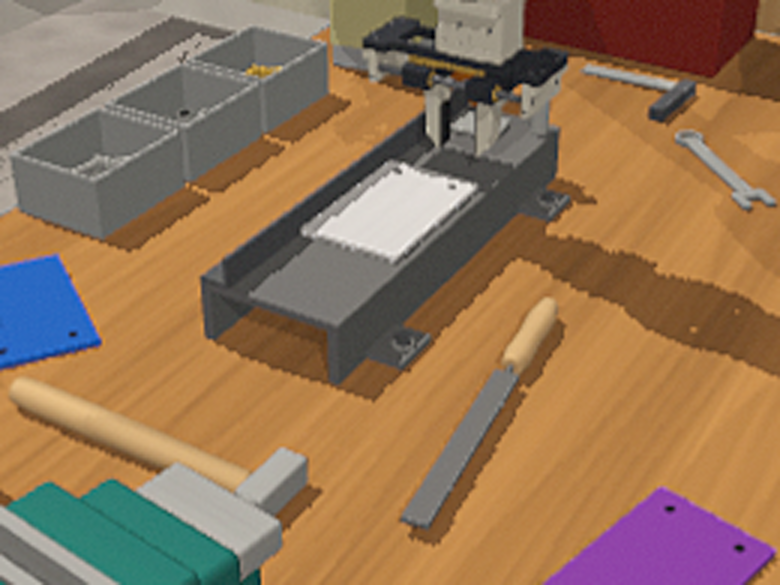

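View pics/w4.png

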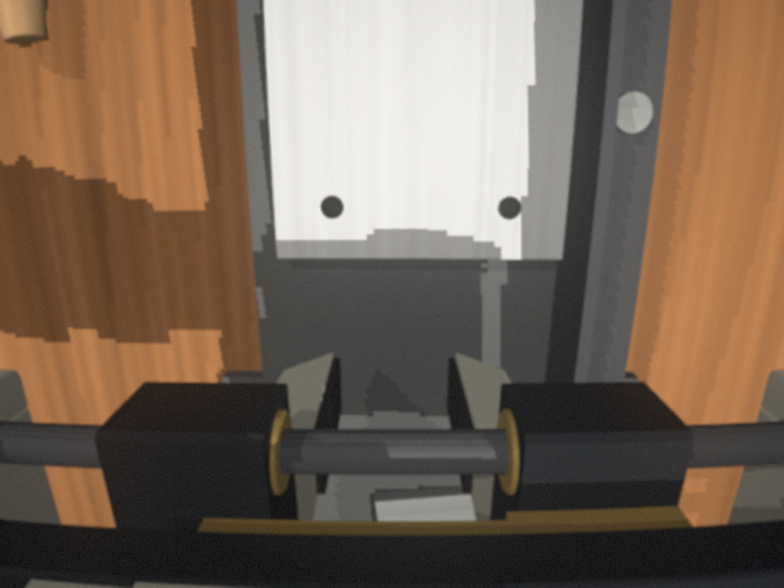

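```bash
python3 -m inch '[[0.6,[1,0,10],[0,0,0]],[0.6,[0,0,7],[0,0,0]],[0.6,[0,0,2.5],[0,0,0]],[0.6,[0,0,0],[0,0,0]],[0.6,[0,0,0],[0,0,0]],[0.6,[0,-8,0],[0,0,0]],[0.6,[0,-8,0],[0,0,0]],[0.6,[0,-6,0],[0,0,0]],[0.6,[0,-4,0],[0,0,0]],[0.6,[0,-4,0],[0,0,0]],[0.6,[0,-4,0],[0,0,0]],[0.6,[0,-4,0],[0,0,0]]]';python3 -c "
from st import *
from h import *
st([.553,.089,.0625]);zm('wrist','pics/w5.png',0,0,560,420,1.4);st()"
```

```text
clock: 8.2
position: [0.5534, -0.0524, 0.0627]
tcp_rot: [3.141, 0.002, 0.0]
contact_force: [-0.2, -1.6, -0.0]
finger_gap: 0.0366
t 8.2 p [ 0.5534 -0.0524  0.0627] x [1.    0.001 0.   ] z [ 0.    -0.001 -1.   ] F [-0.19 -1.65 -0.04] gap 0.0366 q [-0.03  0.52  0.09  1.92 -0.07  0.7   0.11]
need tool mm [-3.000e-01 -1.414e+02  1.000e-01]
t 8.25 p [ 0.5535 -0.0513  0.0627] x [ 1.     0.002 -0.   ] z [-0. -0. -1.] F [ 0.21 -1.5   1.12] gap 0.0367 q [-0.03  0.52  0.09  1.92 -0.07  0.7   0.11]
```

View pics/w5.png

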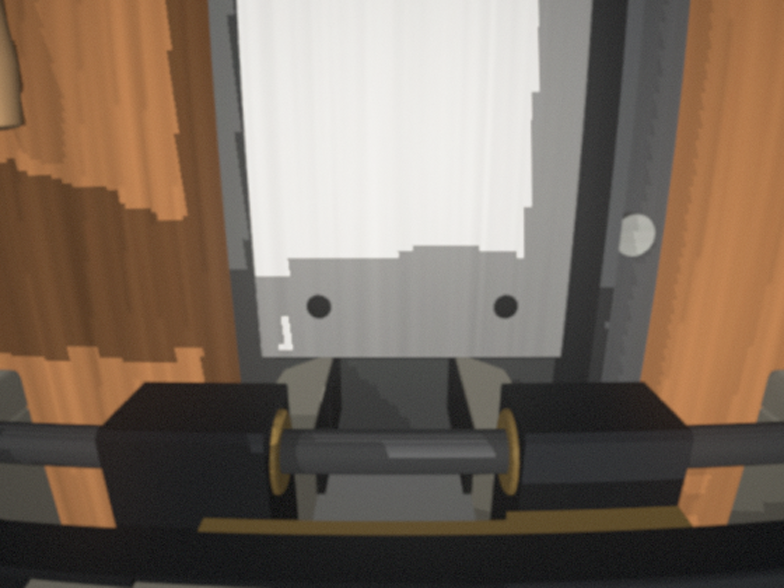

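```bash
python3 -m inch '[[0.6,[0,-6,0],[0,0,0]],[0.6,[0,-8,0],[0,0,0]],[0.6,[0,-10,0],[0,0,0]],[0.6,[0,-10,0],[0,0,0]],[0.6,[0,-10,0],[0,0,0]],[0.6,[0,-10,0],[0,0,0]],[0.6,[0,-10,0],[0,0,0]],[0.6,[0,-10,0],[0,0,0]],[0.6,[0,-10,0],[0,0,0]],[0.6,[0,-8,0],[0,0,0]],[0.6,[0,-6,0],[0,0,0]],[0.6,[0,-4,0],[0,0,0]]]';python3 -c "
from st import *
from h import *
st([.553,.089,.0625]);zm('wrist','pics/w6.png',0,0,560,420,1.4);zm('top','pics/t6.png',180,60,400,220,3.6);st([.553,.089,.0625])"
```

```text
clock: 9.45
position: [0.5532, 0.0508, 0.0627]
tcp_rot: [-3.142, -0.004, 0.0]
contact_force: [-0.6, -2.4, 1.9]
finger_gap: 0.0365
t 9.45 p [0.5532 0.0508 0.0627] x [ 1.     0.002 -0.   ] z [-0.  0. -1.] F [-0.59 -2.35  1.88] gap 0.0365 q [-0.21  0.52  0.08  1.92 -0.06  0.7  -0.08]
need tool mm [ -0.1 -38.2   0.2]
t 9.55 p [0.5532 0.0512 0.0627] x [ 1.     0.003 -0.   ] z [-0.     0.001 -1.   ] F [-0.16 -0.42 -0.72] gap 0.0369 q [-0.21  0.52  0.08  1.92 -0.07  0.7  -0.08]
need tool mm [ -0.1 -37.8   0.2]
```

View pics/w6.png

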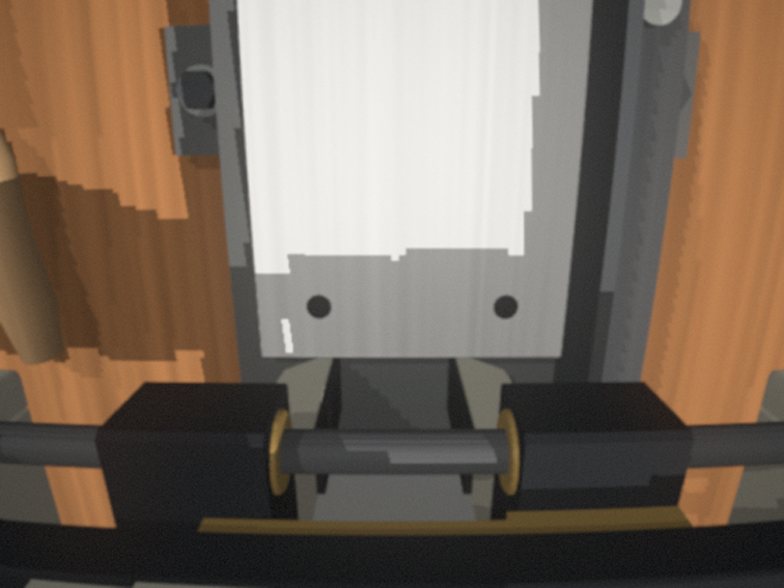

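View pics/t6.png

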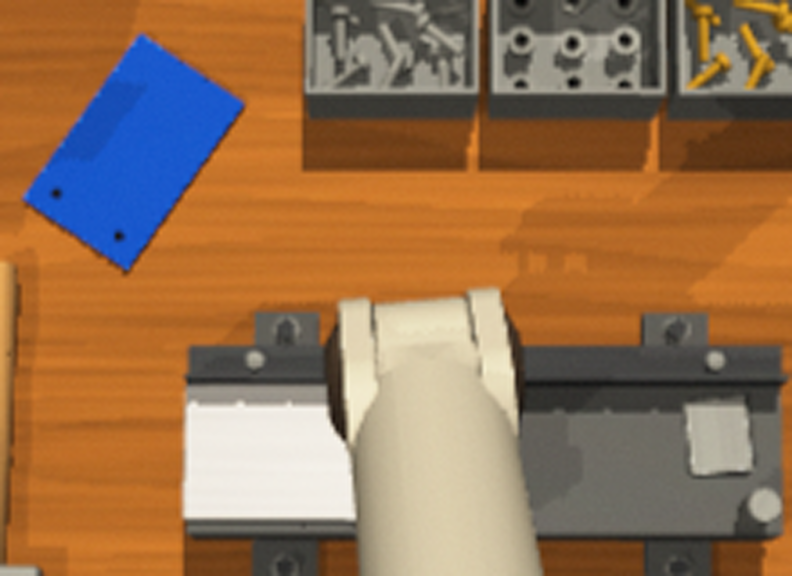

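```bash
python3 -m inch '[[0.6,[0,-6,0],[0,0,0]],[0.6,[0,-8,0],[0,0,0]],[0.6,[0,-8,0],[0,0,0]],[0.6,[0,-6,0],[0,0,0]],[0.6,[0,-5,0],[0,0,0]],[0.6,[0,-3,0],[0,0,0]],[0.6,[0,-1.5,0],[0,0,0]],[0.6,[0,0,0],[0,0,0]],[0.6,[0,8,0],[0,0,0]],[0.6,[0,15,0],[0,0,0]],[0.6,[0,0,-30],[0,0,0]],[0.6,[0,0,-40],[0,0,0]]]';python3 -c "
from st import *
st()"
```

```text
clock: 10.75
position: [0.5511, 0.0619, 0.1313]
tcp_rot: [3.14, -0.001, -0.008]
contact_force: [0.3, 0.4, 0.2]
finger_gap: 0.0368
t 10.75 p [0.5511 0.0619 0.1313] x [ 1.    -0.001 -0.005] z [-0.005 -0.002 -1.   ] F [0.34 0.38 0.19] gap 0.0368 q [-0.24  0.42  0.1   1.89 -0.05  0.85 -0.12]
```

```bash
python3 -m inch '[[0.6,[-50,30,0],[0,0,0]],[0.6,[-50,30,0],[0,0,0]],[0.6,[-30,30,0],[0,0,0]],[0.6,[0,30,0],[0,0,0]],[0.6,[0,0,0],[0,0,0]]]';python3 -c "
from st import *
from h import *
zm('top','pics/t7.png',180,60,400,220,3.6);zm('side','pics/s7.png',140,120,400,315,3);st()"
```

```text
clock: 11.25
position: [0.4365, -0.0523, 0.1332]
tcp_rot: [3.14, -0.009, 0.001]
contact_force: [-0.1, 0.4, 0.1]
finger_gap: 0.0366
t 11.35 p [ 0.4378 -0.0485  0.1331] x [ 1.    -0.002  0.001] z [ 0.001  0.    -1.   ] F [-0.38  1.15  1.74] gap 0.0366 q [-0.08  0.23  0.15  2.16 -0.05  0.76  0.1 ]
```

View pics/t7.png

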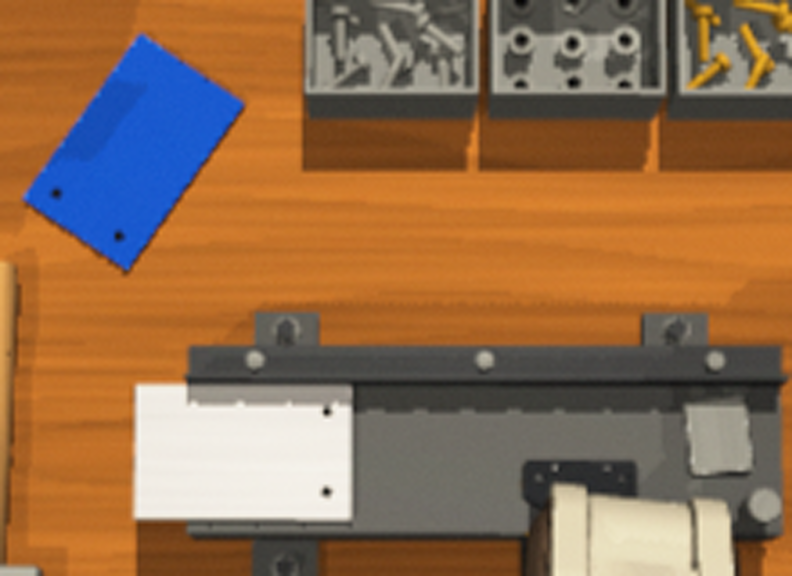

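View pics/s7.png

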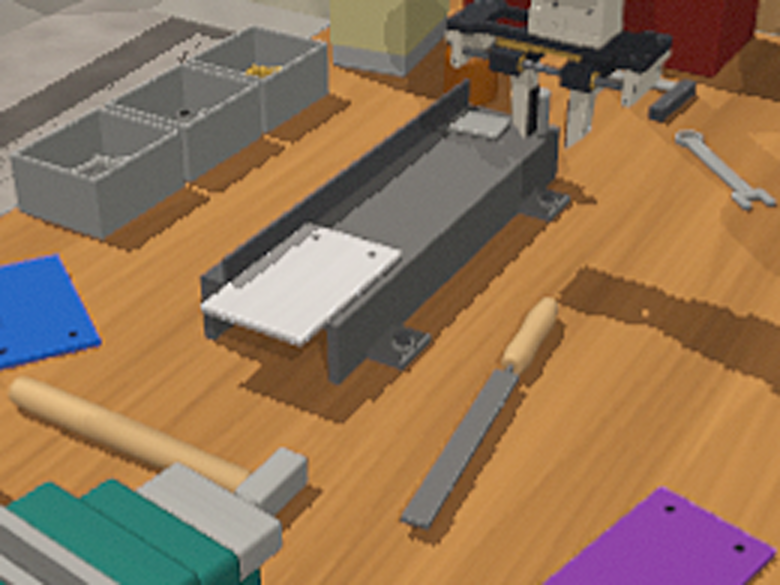

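Run:
```python
from h import *
c=r.capture("top"); a=c["pixels"][150:215,205:290,::-1]
cv2.imwrite("pics/t8.png",cv2.resize(a,None,fx=9,fy=9,interpolation=cv2.INTER_CUBIC))
B=ray(c,uz([(134,384),(352,386),(352,521),(134,519)],180,60,3.6),.066); print(B.round(4))
L=ray(c,uz([(188,535)],180,60,3.6),.06); print(L)
```

```text
[[0.6088 0.2602 0.066 ]
 [0.6081 0.0986 0.066 ]
 [0.5077 0.0978 0.066 ]
 [0.5083 0.2585 0.066 ]]
[[0.49722269 0.21915553 0.06      ]]
```

View pics/t8.png

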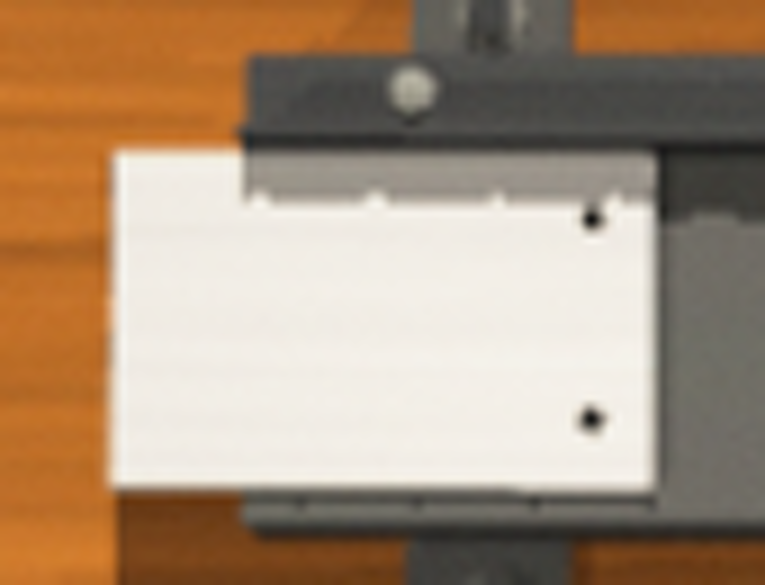

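```bash
python3 -c "
from st import *
st(); print(r.job_done())"
```

```text
t 11.4 p [ 0.438  -0.0474  0.1329] x [1.    0.001 0.001] z [ 0.001  0.    -1.   ] F [-0.42 -0.31  1.78] gap 0.0367 q [-0.08  0.23  0.15  2.16 -0.05  0.76  0.1 ]
the job is handed in; nothing more can be done
None
```

I pushed the blank flat against the fence and slid it out past the vice end of the ledge. By my last pictures it hangs out about 40 mm, in the middle of the 30 to 50 mm range. I handed the job in at about 11.4 s of the 51 s allowed.

- **Fence push:** I pressed on the front edge with both open fingertips until the blank met the fence, at about 6 N.
- **End push:** I pushed it about 150 mm to the left from its right-hand end, again with both fingertips. I then lifted the arm clear, to about 13 cm above the bench.

**Last checks (top and side pictures):**
- **Fence edge:** both ends of the fence-side edge are at x ≈ 0.608 to 0.609 m. The fence face is at about 0.608 to 0.610 m, so they agree within the roughly 2 mm camera error.
- **Flatness:** the blank looks flat on the ledge.
- **Bystanders:** the small plate and stub had not moved in the pictures. I did not measure the other items, but the file, hammer and wrench looked undisturbed.
- **Not checked:** after the end push I did not press the blank against the fence again. That it is still snug there rests on the pictures alone.

No check failed. The only mismatch was small: the ledge measured 437 mm in the picture against its stated 440 mm, well inside the overhang margin.

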